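# Rock the plug-in timer out of its socket

### The arm

A 6-joint arm with a two-finger parallel gripper is mounted at the origin on the work surface. World frame = base frame: x ahead of the robot, y to its left, z up, the work surface at z = 0. Lengths are in m, angles in rad, forces in N, time in s.
With the tool pointing down it reaches from about 0.35 to 0.725 m from the base axis. Payload 4.3 kg.
Tool frame: the origin (TCP) lies between the finger pads; the fingertips stand 17 mm ahead of it and the grasp point (between the pads) lies 2 mm behind it; z points along the fingers, y is the line along which they close (so a half turn about z gives the same grasp; the last joint's range is limited). The gripper opens to 85 mm and grips with 20 to 120 N. Pads are 22 mm wide; open, the fingers measure 114 mm over their backs; the gripper's body (76 mm by 85 mm) begins 54 mm behind the grasp point. The pads swing forward as they close: fully open they stand 13 mm farther back than shut.
Start: joints at [-1.367, 0.377, 0.081, 1.274, 0, 1.46], TCP at [0.177, -0.547, 0.248] pointing down, gripper open.
Joint ranges: [-2.72, 2.72], [-0.84, 1.66], [-1.02, 1.22], [-1.77, 2.12], [-1.37, 1.28], [-3.14, 3.14]. Speed limits (rad/s): [2.57, 2.57, 3.14, 3.14, 3.14, 3.14].

### API

Orientations are given as a rotation vector (axis times angle).
In Python, from station import * gives the robot as it stands. Calls block until the motion is done:
- goto(position, orientation): joint-space move of the TCP to a pose.
- line_to(position, attitude=None, velocity=0.15, stop_force=None): straight line of the TCP; attitude=None keeps the orientation; velocity is the mean speed in m/s. With stop_force (N) it stops when the force on the tool has changed by that much, and returns True; else False.
- move_joints(angles): joint-space move.
- move_gripper(opening, grasp_force=None): finger opening in m; grasp_force is the grip in N (None keeps the last); returns when the fingers have stopped.
- hold(seconds).
- ik(position, orientation): joint angles nearest the present ones, or None.
- grab_frame(name): name is "scene" or "top"; returns a dict with "image" (480x640x3 uint8, red, green, blue), "intrinsics" (3x3 intrinsics, pixels), "distortion" ([k1, k2, p1, p2, k3] as OpenCV has them; the pictures are not rectified), "extrinsics" (4x4, takes a point from camera to world coordinates). Camera axes: x right, y down, z forward; pixel columns grow to the right and rows downward; lengths in m; the calibration is good to about 2 mm. A picture is of the moment at which its call begins. There is no depth.
A pose or a line that the arm cannot do raises MotionError and nothing moves.
- hand_in(): hands the job in; it is judged then, once.
Trained networks look in a picture, given as the dict that the camera call returned (one of the last four; its "shot" number tells which), for a name from the list of things; names that differ only in an ending like _2 or _b are one class to them, and where a whole thing is asked for, a point or a joint stands for the part that bears it (a point fixed in the world has none). Each returns a list of dicts, best first, with "score" (0 to 1); they miss things now and then, are a little off and sometimes report something else, mostly with a low value. They report only what shows in the picture. A call takes as long as a camera call. They do not tell look-alikes from the thing itself.
- trace(picture, target): "mask" (480x640 bool, what is visible of it) and "bbox" ([left, top, right, bottom] in pixels, round what is visible of it).
Readings, each from a call of its own:
- current_clock(): time.
- current_q(): joint angles.
- current_joint_vel(): joint speeds.
- current_effort(): joint torques, N m.
- current_tool_pos(): TCP position.
- current_orientation(): TCP orientation.
- current_force(): force on the tool from outside, world axes, zero at the start.
- current_ft_torque(): the same for the moment, N m.
- current_gripper_width(): finger opening in m.
- current_grasp_force(): force on a finger pad.
Only numpy, scipy, OpenCV 4.12 (cv2) and the standard library are available. Lean on these libraries where they do the work, as an engineer would, in place of code of your own. Each camera call takes 0.05 s, during which the arm holds its last target. There are 200 camera calls.

### The job

The timer on the little control panel (the plug-in module with the round dial on its flat top) has to be replaced. It sits tight, so do not pull it straight out: rock it gently across the row, first leaning away from the robot and then back towards the robot, about ten degrees each way, until it rises free of its socket, then stand it upright in the shallow open tray. Do not tip it over on the way, and leave the plain relay plugged in.

Things in the scene. Friction and masses are not known exactly. Their poses are not given: they have to be found in the camera images.
- timer: Plug-in timer: grey body 36 x 36 mm, 56 mm tall, round black dial (22 mm wide, 8 high) on top, about 0.11 kg. Origin: centre of the flat top; z up, x across the row. Below the body a foot 16 mm long, 22 mm along x, 24 along y, brass ridges 3 mm out on its x sides. Plugged in, origin at z = 0.092. Grip the two x sides 24 mm below the origin. Straight pull: 35 N; a lean: under 10 N.
- timer_foot (a point): Bottom centre of the timer's foot, 72 mm below its top, 12 mm deep in the socket. Two sprung catches hold the ridges. Lean the timer 10-12 degrees about its foot (the grip swings in an arc about this point, which rises 2 mm): the rising side lets go after 3 mm. Leaning back, keep this point raised 7 mm or the freed side snaps in again. Play in the well: 3 mm each x side, 1.5 mm each y side.
- relay: Plain relay in another socket of the same row: body, foot and origin as the timer's, but its flat top bears only a small black rectangular tab (20 x 7 x 3 mm). Stays plugged in.
- panel: Fixed plate 150 x 280 x 12 mm, origin at its underside's centre, x pointing away from the robot. Three black sockets 76 mm (x) by 40 mm in a row at x = 0, y = -62, 0, 62 mm, tops at z = 0.032, wells 34 x 27 mm, floors at z = 0.020. They hold timer, relay and a low loose blanking cap (to z = 0.042); which is where varies. Grey terminal strip 36 mm high at the +y end.
- tray: Shallow open tray, fixed: 160 x 160 mm outside, 22 mm high, walls and floor 4 mm. Origin: centre of its underside; x and y along its sides. Empty at the start.
Mind the look-alikes: they are no part of the job. What is shaped like the timer but orange is not meant. Several things look just like the tray: the one meant starts farthest to the robot's left.

How it is judged:
On the way, in this order (a step that is already met when the one before it is completed fails the run):
1. the timer, its foot still in the socket, leans away from the robot by more than 4.6 degrees (angle between timer's own z axis and vertical above 0.08 rad and x of timer in the frame of panel above 0.003 m and height (world z) of timer below 0.104 m), for 0.1 s.
2. then, its foot still in the socket, it leans towards the robot by more than 4.6 degrees (angle between timer's own z axis and vertical above 0.08 rad and x of timer in the frame of panel below -0.003 m and height (world z) of timer below 0.104 m), for 0.1 s.
3. it has risen clear of the socket (height (world z) of timer above 0.112 m), for 0.1 s.
At the end, for the whole second after the job is handed in: The timer stands on the tray's floor, inside its walls (centre within 65 mm of the tray's centre along each side, top within 4 mm of its standing height), upright within 8 degrees and at rest; the plain relay is still plugged in (moved less than 8 mm) (x of timer in the frame of tray between -0.065 and 0.065 m and y of timer in the frame of tray between -0.065 and 0.065 m and height (world z) of timer below 0.08 m and angle between timer's own z axis and vertical below 0.15 rad and linear speed of timer below 0.02 m/s and distance of relay from where it was at the start of the episode below 0.008 m); the robot touches nothing.
It fails at once if the timer is tipped by more than 28 degrees (angle between timer's own z axis and vertical above 0.49 rad).
It fails at once if the plain relay is moved by more than 12 mm (distance of relay from where it was at the start of the episode above 0.012 m).
It also fails if it takes over 46 s, if anything falls off the work surface, if the arm or the gripper's body presses on something with over 40 N, if the wrist force passes 120 N, or if a joint passes its speed limit or range.

## Working session

There is one attempt and no reset: what is moved stays moved. The work goes in short steps, each a Python script; the robot and the scene stay as the last script left them, time stands still between calls to the robot, and variables do not carry over. Pictures are saved under pics/ and viewed, at most 10 in all, crops included, and the job is handed in when it is done.

```bash
mkdir -p pics; ls; python3 - <<'E'
from station import *
import cv2,numpy as np,pickle
for n in("scene","top"):
    f=grab_frame(n); cv2.imwrite(f"pics/{n}0.png",f["image"][:,:,::-1]); pickle.dump({k:f[k] for k in("image","intrinsics","distortion","extrinsics")},open(n+".pkl","wb"))
    print(n,f["intrinsics"].tolist(),f["distortion"],np.round(f["extrinsics"],3).tolist())
    for t in("timer","relay","panel","tray"):
        for d in trace(f,t):
            ys,xs=np.nonzero(d["mask"]);print(t,round(d["score"],2),np.round(d["bbox"]).tolist(),xs.mean().round(1),ys.mean().round(1),len(xs))
print(current_clock())
E
```

```text
pics
scene [[472.8159954935518, 0.0, 321.27762356777646], [0.0, 472.8159954935518, 234.555009541167], [0.0, 0.0, 1.0]] [-0.11660911  0.          0.          0.          0.        ] [[-0.733, 0.491, -0.47, 0.836], [0.679, 0.51, -0.527, 0.438], [-0.019, -0.706, -0.708, 0.696], [0.0, 0.0, 0.0, 1.0]]
timer 0.93 [353.0, 276.0, 377.0, 315.0] 366.7 294.6 857
timer 0.81 [264.0, 310.0, 298.0, 352.0] 281.7 329.9 1039
relay 0.62 [327.0, 351.0, 360.0, 397.0] 343.9 373.1 1054
panel 0.82 [222.0, 300.0, 409.0, 460.0] 318.2 380.4 12461
panel 0.36 [166.0, 203.0, 278.0, 291.0] 221.0 246.6 5222
tray 0.95 [253.0, 140.0, 344.0, 203.0] 299.9 167.7 3254
tray 0.9 [165.0, 202.0, 275.0, 293.0] 220.5 246.5 5356
tray 0.7 [265.0, 313.0, 301.0, 352.0] 282.1 329.9 1004
top [[454.92676706381786, 0.0, 317.43785968345276], [0.0, 454.92676706381786, 241.25533206304064], [0.0, 0.0, 1.0]] [-0.05746975  0.          0.          0.          0.        ] [[0.022, -0.996, 0.087, 0.373], [-0.999, -0.026, -0.047, -0.002], [0.049, -0.086, -0.995, 0.847], [0.0, 0.0, 0.0, 1.0]]
timer 0.69 [238.0, 130.0, 263.0, 162.0] 251.0 145.5 629
timer 0.66 [216.0, 220.0, 248.0, 253.0] 230.2 238.0 552
relay 0.89 [167.0, 139.0, 198.0, 171.0] 180.6 153.7 755
panel 0.71 [144.0, 113.0, 301.0, 210.0] 222.2 160.8 9992
tray 0.76 [395.0, 296.0, 490.0, 392.0] 441.9 345.0 7952
tray 0.57 [348.0, 148.0, 448.0, 233.0] 398.0 190.5 7425
0.5
```

View pics/scene0.png

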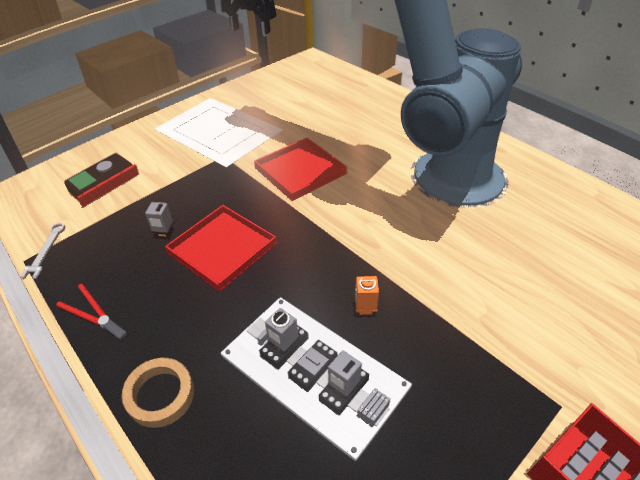

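View pics/top0.png

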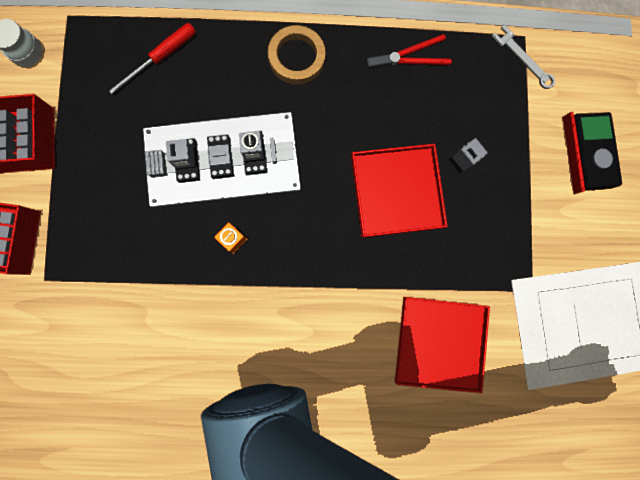

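```bash
cat > vis.py <<'E'
import cv2,numpy as np,pickle
def ray(f,px,z):
    n=cv2.undistortPoints(np.float64(px).reshape(-1,1,2),f["intrinsics"],f["distortion"]).reshape(-1,2)
    T=f["extrinsics"];d=np.c_[n,np.ones(len(n))]@T[:3,:3].T
    return T[:3,3]+d*((z-T[2,3])/d[:,2])[:,None]
def comp(m,px):
    m=cv2.morphologyEx(m.astype(np.uint8),cv2.MORPH_CLOSE,np.ones((3,3)))
    n,l=cv2.connectedComponents(m)[:2];return l==l[px[1],px[0]]
def rect(f,m,z):
    h=cv2.findContours(m.astype(np.uint8),0,cv2.CHAIN_APPROX_NONE)[0];h=max(h,key=len)
    p=ray(f,h.reshape(-1,2),z)[:,:2]
    r=cv2.minAreaRect((p*1000).astype(np.float32));return r
E
python3 - <<'E'
from vis import *
F={n:pickle.load(open(n+".pkl","rb")) for n in("scene","top")}
seeds={"scene":((270,375),(220,250),(300,165)),"top":((200,200),(398,190),(442,345))}
for n,f in F.items():
    im=f["image"].astype(int);r,g,b=im[...,0],im[...,1],im[...,2]
    white=(im.min(2)>150)&(im.max(2)-im.min(2)<40);red=(r>80)&(g<r*.45)&(b<r*.45)
    for nm,m,s,z in zip(("panel","trayA","trayB"),(white,red,red),seeds[n],(.012,.022,.022)):
        c=comp(m,s);print(n,nm,c[s[1],s[0]],m[s[1],s[0]],np.round(rect(f,c,z)[0],1),np.round(rect(f,c,z)[1],1),round(rect(f,c,z)[2],1))
print(ray(F["scene"],(280.5,317.5),.100),ray(F["top"],(250.5,142),.100))
a=cv2.resize(F["scene"]["image"][270:420,220:420],None,fx=2.5,fy=2.5,interpolation=2)
b=cv2.resize(F["top"]["image"][100:220,135:310],None,fx=2.5,fy=2.5,interpolation=2)
o=np.zeros((375+0,500+0,3),np.uint8);o=np.vstack([cv2.resize(a,(400,300)),cv2.resize(b,(400,274))])
cv2.imwrite("pics/crop.png",o[:,:,::-1])
E
```

```text
scene panel True True [598.1 142.1] [150.  279.9] 8.2
scene trayA True True [ 551.2 -183.6] [169.  175.8] 8.1
scene trayB True True [ 270.  -267.4] [179.7 168.6] 84.6
top panel True True [596.8 142. ] [149.7 279.3] 8.2
top trayA True True [ 546.  -190.6] [161.6 163.8] 8.3
top trayB True True [ 261.9 -274. ] [164.4 159.7] 84.7
[[0.60677316 0.08220903 0.1       ]] [[0.60207686 0.07853768 0.1       ]]
```

View pics/crop.png

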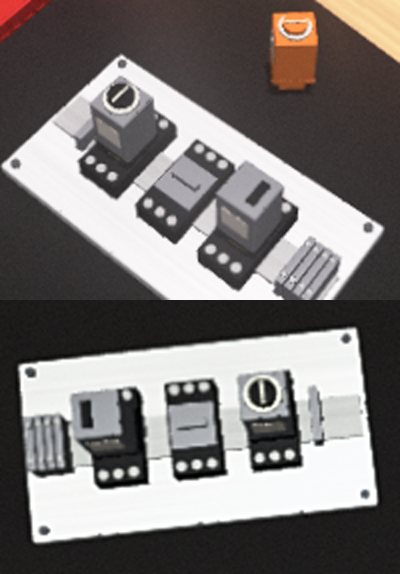

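Panel (top px 222,160): centre (0.5975, 0.142), yaw 8.2°. Candidates for the timer in the top view:
- grey with a round dial on the panel (251,142): this is the timer, and the crop confirms it
- orange look-alike (229,237): decoy
- relay with a tab (181,155): stays plugged in
- loose grey block (470,152): not part of the job

Tray candidates are A (398,190) at y≈-0.187 and B (442,345) at y≈-0.27. A is farther left, so I choose A.

```bash
cat > hlp.py <<'E'
from station import *
import numpy as np
from scipy.spatial.transform import Rotation as R
YAW=np.radians(8.2);X=np.array([np.cos(YAW),np.sin(YAW),0]);Y=np.array([-X[1],X[0],0]);Z=np.array([0,0,1.])
FOOT=np.array([.5975,.142,.020])-.062*Y
TRAY=np.array([.548,-.187,.004])
def pose(foot,lean=0,s=1):
    a=np.radians(lean);u=np.sin(a)*X+np.cos(a)*Z;y=s*(np.cos(a)*X-np.sin(a)*Z)
    return foot+.046*u, R.from_matrix(np.c_[np.cross(y,-u),y,-u]).as_rotvec()
E
python3 - <<'E'
from hlp import *
for s in(1,-1):
    for n,p in(("hover",pose(FOOT+.1*Z,0,s)),("fwd",pose(FOOT,12,s)),("back",pose(FOOT+.007*Z,-12,s)),("tray",pose(TRAY+.08*Z,0,s))):
        q=ik(*p);print(s,n,None if q is None else np.round(q,2))
s=min((1,-1),key=lambda s:abs(ik(*pose(FOOT+.1*Z,0,s))[5]));print(s)
goto(*pose(FOOT+.1*Z,0,s))
print(line_to(pose(FOOT,0,s)[0],velocity=.08,stop_force=8),current_tool_pos(),pose(FOOT,0,s)[0])
print(current_force(),current_clock())
f=grab_frame("scene")
import cv2;cv2.imwrite("pics/pre.png",cv2.resize(f["image"][200:420,220:440],(700,590+0),interpolation=2)[:,:,::-1])
E
```

```text
1 hover [0.03 0.48 0.03 1.12 0.   1.46]
1 fwd [ 0.04  0.76  0.22  1.24 -0.02  1.47]
1 back [ 0.01  0.39 -0.41  0.56  0.03  1.44]
1 tray [-0.44  0.44 -0.13  1.    0.    0.99]
-1 hover [ 0.03  0.48  0.03  1.12  0.   -1.69]
-1 fwd [ 0.04  0.76  0.22  1.24 -0.02 -1.67]
-1 back [ 0.01  0.39 -0.41  0.56  0.03 -1.7 ]
-1 tray [-0.44  0.44 -0.13  1.    0.   -2.15]
1
False [0.60694956 0.08064573 0.06667493] [0.60634299 0.08063387 0.066     ]
[0.39900102 0.72460116 0.10219301] 4.6
```

View pics/pre.png

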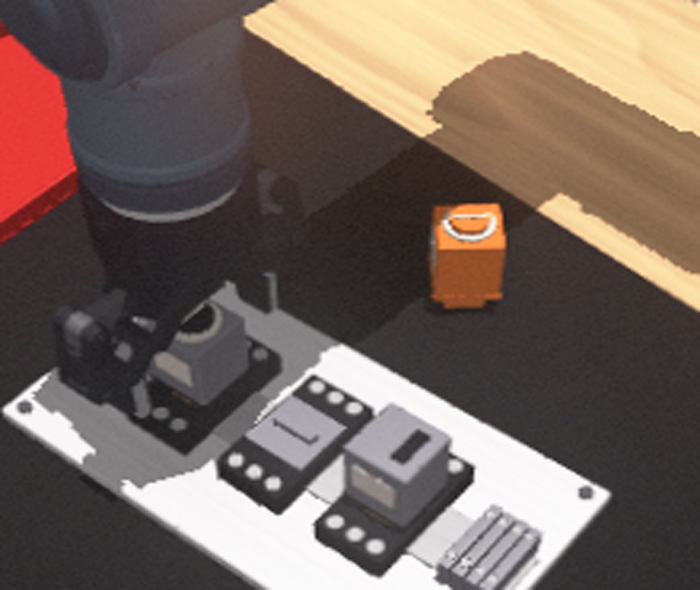

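The open fingers straddle the timer (crop ~190,350) along the panel's x. The relay (~400,460) is clear. I'll close next and check the side force.

```bash
python3 - <<'E'
from hlp import *
f0=np.array(current_force())
move_gripper(.0,60)
hold(.2)
d=np.array(current_force())-f0
print("w",current_gripper_width(),current_grasp_force(),"F panel",d@X,d@Y,d[2],"M",current_ft_torque(),current_tool_pos(),current_clock())
E
```

```text
w 0.03536912582967103 59.784486293792725 F panel -2.2614174500585857 -0.4355657645030019 4.820090116562339 M [-0.1291501   0.53249367 -0.0340268 ] [0.60613745 0.08059143 0.06621507] 5.3583
```

```bash
python3 - <<'E'
from hlp import *
def rep(n):
    d=np.array(current_force());p=np.array(current_tool_pos());tz=R.from_rotvec(current_orientation()).as_matrix()[:,2]
    foot=p+.046*tz-FOOT; print(n,"lean",round(np.degrees(np.arctan2(-tz@X,-tz[2])),1),"foot mm",np.round(1e3*np.r_[foot@X,foot@Y,foot[2]],1),"F",np.round([d@X,d@Y,d[2]],1),"w",round(current_gripper_width(),4),"t",round(current_clock(),2),flush=True)
for k in range(1,5):
    a=11.5*k/4; p,o=pose(FOOT+.002*k/4*Z,a); line_to(p,o,velocity=.015); rep("fwd")
hold(.2);rep("held")
for k in range(1,9):
    a=11.5-23*k/8; h=.002+.005*min(1,k/6); p,o=pose(FOOT+h*Z,a); line_to(p,o,velocity=.02); rep("back")
hold(.2);rep("held")
E
```

```text
fwd lean 2.9 foot mm [-0.3  0.   0.6] F [-3.6 -0.1  5.9] w 0.0348 t 5.67
fwd lean 5.8 foot mm [-0.3  0.   1. ] F [-3.5  0.6  5.3] w 0.0356 t 5.97
fwd lean 8.7 foot mm [-0.2  0.   1.6] F [-2.6  0.3  6.1] w 0.0355 t 6.28
fwd lean 11.6 foot mm [-0.8  0.   2.1] F [-4.3  0.8  5.5] w 0.0354 t 6.58
held lean 11.6 foot mm [-0.8  0.1  2.1] F [-3.6  0.3  5.4] w 0.0352 t 6.78
back lean 8.7 foot mm [-0.6  0.   2.3] F [-1.6 -0.4 -1.7] w 0.0353 t 7.06
back lean 5.9 foot mm [-0.7  0.1  2.8] F [-0.3 -0.1 -6.1] w 0.0355 t 7.33
back lean 3.1 foot mm [-0.9  0.1  3.6] F [-0.5  0.4 -9. ] w 0.0352 t 7.61
back lean 0.0 foot mm [ 0.  -0.   6.4] F [-4.4  0.8  3.3] w 0.0351 t 7.88
back lean -2.8 foot mm [0.2 0.1 6.6] F [-2.5  0.6 -0.8] w 0.0357 t 8.16
back lean -5.8 foot mm [ 1.1 -0.1  7.7] F [-1.   0.6 -0.9] w 0.0349 t 8.43
back lean -8.6 foot mm [ 0.9 -0.1  7.6] F [-0.4 -0.4  0.5] w 0.0355 t 8.69
back lean -11.5 foot mm [ 0.9 -0.1  7.6] F [ 0.7  0.1 -1. ] w 0.0353 t 8.96
held lean -11.5 foot mm [ 1.1 -0.1  7.4] F [0.7 0.1 1.1] w 0.0351 t 9.16
```

```bash
python3 - <<'E'
from hlp import *
import cv2
f=grab_frame("scene")
cv2.imwrite("pics/back.png",cv2.resize(f["image"][260:390,220:370],(690,598),interpolation=2)[:,:,::-1])
E
```

```text
(no output)
```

View pics/back.png

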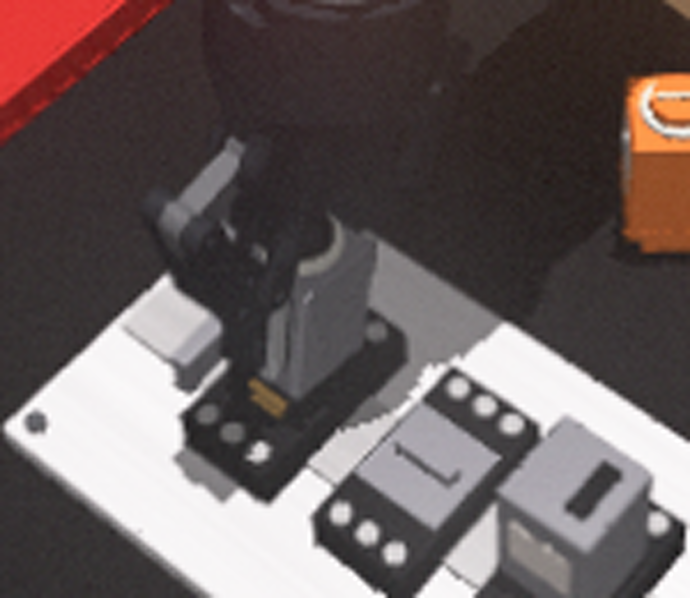

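The timer (crop ~330,310) leans towards the robot, with its +x ridge showing above the socket (~268,395). It's still in the well and both catches are free. Next: lift, carry and set down.

```bash
python3 - <<'E'
from hlp import *
import cv2
p,o=pose(FOOT+.012*Z,-6);line_to(p,o,velocity=.02);print(current_force())
p,o=pose(FOOT+.026*Z,0);line_to(p,o,velocity=.04)
hold(.2)
line_to(pose(FOOT+.11*Z)[0],velocity=.1);print(current_force(),current_gripper_width())
line_to(pose(TRAY+.11*Z)[0],velocity=.12)
line_to(pose(TRAY+.02*Z)[0],velocity=.1)
f=grab_frame("scene")
cv2.imwrite("pics/tray.png",cv2.resize(f["image"][180:310,150:300],(690,598),interpolation=2)[:,:,::-1])
print(current_force(),current_tool_pos(),current_gripper_width(),current_clock())
E
```

```text
[-0.55257387 -0.14867833 -0.81022461]
[-0.80100178  0.8270572  -1.59865732] 0.03543386843852437
[-0.46761191 -0.1317363  -1.58853784] [ 0.54872085 -0.1873168   0.07084949] 0.03499941209286074 14.9667
```

View pics/tray.png

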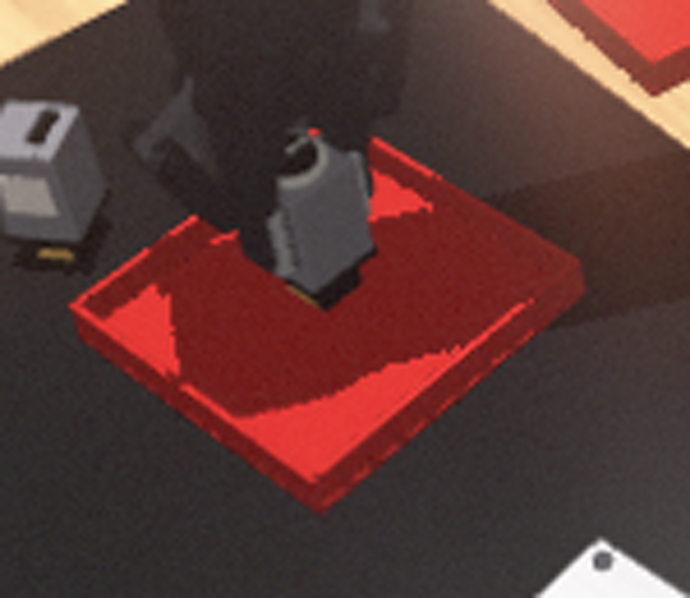

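The timer (~325,225 in the crop) hangs about upright over the middle of tray A. I'll lower it until it touches, then release.

```bash
python3 - <<'E'
from hlp import *
import cv2
print(line_to(pose(TRAY-.006*Z)[0],velocity=.02,stop_force=5),current_tool_pos(),current_force(),current_ft_torque())
hold(.3);move_gripper(.05);hold(.2);move_gripper(.085);hold(.3)
p=np.array(current_tool_pos());line_to(p+.12*Z,velocity=.08)
q=current_q();print(p,current_clock())
line_to(p+[-.13,0,.14],velocity=.15)
F=[grab_frame(n) for n in("scene","top")]
a=cv2.resize(F[0]["image"][180:310,150:300],(400,347),interpolation=2);b=cv2.resize(F[1]["image"][130:250,150+180:480],(400,250),interpolation=2)
cv2.imwrite("pics/end.png",np.vstack([a,b])[:,:,::-1])
print(current_force(),current_gripper_width(),current_clock())
E
```

```text
True [ 0.54786454 -0.18694697  0.05024411] [-0.6060774   0.12201994  4.26324483] [ 0.03467133  0.03512455 -0.04559983]
[ 0.54687726 -0.18647621  0.04925458] 19.0833
[ 0.08333209 -0.41186601  0.06257276] 0.08522125425915536 20.2083
```

View pics/end.png

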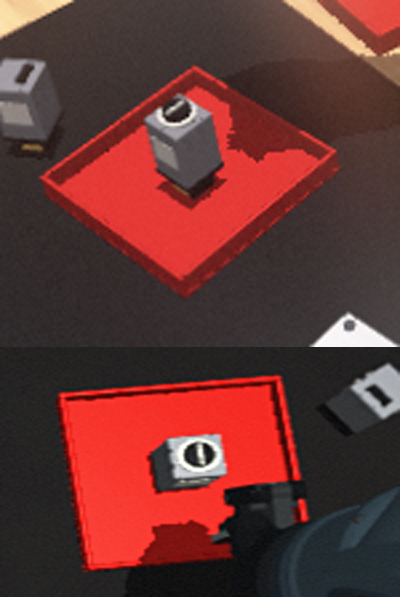

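The timer stands upright in the middle of the tray (scene crop ~185,140; top crop ~195,458), and the gripper is clear.

```bash
python3 -c "
from station import *
print(hand_in())"
```

```text
the job is handed in; nothing more can be done
None
```

I rocked the timer free, stood it upright near the middle of the left-most tray and left the relay untouched in its socket; the job is handed in (about 20 s on the robot clock), but no verdict came back.

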